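# Balance the centrifuge trays

### The arm

A 6-joint arm with a two-finger parallel gripper is mounted at the origin on a cart in front of the work surface, level with it; the furniture and walls round the work are solid. World frame = base frame: x ahead of the robot, y to its left, z up, the work surface at z = 0. Lengths are in m, angles in rad, forces in N, time in s.
With the tool pointing down it reaches from about 0.35 to 0.775 m from the base axis. Payload 5.5 kg.
Tool frame: the origin (TCP) lies at the very end of the fingers, on their centre line; the grasp point (between the pads) lies env.hold_point_z behind it (env.hold_point_z is the distance from the TCP to the grasp point, in m); z points along the fingers, y is the line along which they close (so a half turn about z gives the same grasp; the last joint's range is limited). The gripper opens to 85 mm and grips with 20 to 120 N. Pads are 22 mm wide; open, the fingers measure 114 mm over their backs; the gripper's body (76 mm by 85 mm) begins 54 mm behind the grasp point. The pads swing forward as they close: fully open they stand 13 mm farther back than shut.
Start: joints at [-1.474, 0.313, 0.046, 1.304, 0, 1.431], TCP at [0.135, -0.559, 0.203] pointing down, gripper open.
Joint ranges: [-2.76, 2.76], [-0.86, 1.69], [-1.03, 1.26], [-2.2, 2.34], [-1.47, 1.5], [-3.14, 3.14]. Speed limits (rad/s): [2.57, 2.57, 3.14, 3.14, 3.14, 3.14].

### API

Orientations are given as a unit quaternion [w, x, y, z].
In Python, from workcell import env gives the robot as it stands.
- The arm moves only by the tool carry_out, never from a script. Its argument "steps" is a list of rows, each a list of 3 entries, a list of its own where there are three numbers: the turn, a rotation vector about the tool's x, y, z in degrees, then the shift along the tool's x, y, z in cm, then the closure in counts, from 0 (fully open) to 255 (shut). A call has exactly 8 rows; each row is the pose to reach, as a shift and turn from the pose commanded when the call began, along the tool's axes at that moment; what a row does not reach only later rows make up. A row lasts 1/8 s, in which the tool goes at most 62.5 mm and 10.7 degrees, less where a joint would pass 70% of its speed; a pose out of reach is approached as far as the arm can. A call with a gripper value outside its range is refused whole. The fingers move at their own pace and stop on an object; "force" is the grip in N (left out, the last holds). Time passes only in rows, so rows that repeat a pose let the fingers close, or fill a call up. It gives the time, the measured TCP pose, the force, the opening and the grip force at its end, in the units of the state.
- env.get_state(): the state, without advancing time (a new reading comes with each control period).
- env.read_camera(name): name is "scene" or "top"; returns (picture, depth): 400x640x3 uint8, red, green, blue; 400x640 float32, m along the optical axis (not along the pixel's ray), 0 where there is no reading.
- env.get_calibration(name): a dict with "fx", "fy", "cx", "cy" (pixels), "D" ([k1, k2, p1, p2, k3] as OpenCV has them; the pictures are not rectified), "origin" and "orientation" of the camera in the world. Camera axes: x right, y up, looking along -z (the intrinsics and any distortion apply to the point x, -y, -z); pixel columns grow to the right and rows downward; lengths in m; the calibration is good to about 2 mm. A picture is of the moment at which its call begins. get_calibration takes no time and is no camera call.
- env.hand_in(): hands the job in; it is judged then, once.
The state is a dict: "clock": time; "joint_pos": joint angles; "qvel": joint speeds; "tau": joint torques, N m; "tcp_pos": TCP position; "orientation": TCP orientation; "wrist_force": force on the tool from outside, world axes, zero at the start; "ft_torque": the same for the moment, N m; "finger_gap": finger opening in m; "grip_force": force on a finger pad.
Only numpy, scipy, OpenCV 4.12 (cv2) and the standard library are available. Lean on these libraries where they do the work, as an engineer would, in place of code of your own. Each camera call takes 0.05 s, during which the arm holds its last target. There are 200 camera calls.

### The job

Balance the load for the centrifuge: take the vial that waits on the white stand onto the trays and move vials between the two trays of the balance until it sits level, with the needle at rest in the green band. All four vials must end standing upright on the floor of one tray or the other; never let a vial tip over, and leave the other things on the table where they are.

Things in the scene. Friction and masses are not known exactly. Their poses are not given: they have to be found in the camera images.
- balance: frame of a two-pan balance, fixed: white base 130x250 mm, pillar with an upright white scale plate (top 122 mm above the table), tilting beam along y, a shallow steel tray at each end. Origin: centre of the base's underside, on the table; x away from the scale face, y to the left tray, z up. Tray centres 105 mm either side. Trays stay horizontal; where a vial stands in a tray does not affect the reading
- beam (a joint): beam tilt, rad: 0 level, positive when the left tray is up (right heavier), negative when the left tray is down; stops at +-0.16. Sprung and damped: about 0.026 rad per 10 g of difference between the trays, settles in under 1 s. A red needle shows it on the white scale; the green band in the middle means level (about +-0.03)
- left_tray_floor (a point): centre of the upper side of the left (+y) tray's floor. Tray 150 mm along the balance's x by 80 mm along its y, rim 3 mm thick and 4 mm high; floor 87 mm above the table when level, up or down up to 17 mm with the beam. Axes as the balance's. At the start three of the four vials stand here in a row along x, about 48 mm apart; which ones varies
- right_tray_floor (a point): centre of the upper side of the right (-y) tray's floor; same tray as the left one, empty at the start
- stand: raised white stand, fixed: 90x90 mm, top 70 mm above the table, rim 4 mm high, four legs; the fourth vial waits upright on it at the start. Origin at the centre of its underside, on the table
- amber_vial: amber glass vial with a blue cap, 22 mm diameter, 58 mm tall (solid to grip up to 50 mm), weighs about 60 g (to within 3 percent). Origin at the centre of its underside, z up along its axis.
- red_vial_1: small clear glass vial with a red cap, 22 mm diameter, 48 mm tall (solid to grip up to 41 mm), weighs about 40 g (to within 3 percent); there are two alike. Origin at the centre of its underside, z up along its axis.
- red_vial_2: small clear glass vial with a red cap, 22 mm diameter, 48 mm tall (solid to grip up to 41 mm), weighs about 40 g (to within 3 percent); there are two alike. Origin at the centre of its underside, z up along its axis.
- green_vial: small clear glass vial with a green cap, 22 mm diameter, 48 mm tall (solid to grip up to 41 mm), weighs about 20 g (to within 3 percent). Origin at the centre of its underside, z up along its axis.
- oximeter: blue and white finger oximeter, 33x58x30 mm, loose on the table; bystander. Origin at the centre of its underside.
- plaster_roll: roll of white fixing plaster, 45 mm diameter, 30 mm tall, loose on the table; bystander. Origin at the centre of its underside.
- syringe: syringe, 33x114x22 mm, loose on the table; bystander. Origin at the centre of its underside.

How it is judged:
At the end, for the whole second after the job is handed in: The beam is level within 0.03 rad and at rest, and each of the four vials stands upright (within 0.15 rad), at rest, on the floor of the left or the right tray (underside within 6 mm of the floor's height, axis within 75 x 40 mm of the tray's centre) (value of joint beam between -0.03 and 0.03 rad and velocity of joint beam between -0.03 and 0.03 rad/s and ((x of amber_vial in the frame of left_tray_floor between -0.075 and 0.075 m and y of amber_vial in the frame of left_tray_floor between -0.04 and 0.04 m and z of amber_vial in the frame of left_tray_floor between -0.006 and 0.006 m) or (x of amber_vial in the frame of right_tray_floor between -0.075 and 0.075 m and y of amber_vial in the frame of right_tray_floor between -0.04 and 0.04 m and z of amber_vial in the frame of right_tray_floor between -0.006 and 0.006 m)) and angle between each of amber_vial, red_vial_1, red_vial_2, green_vial's own z axis and vertical below 0.15 rad and linear speed of each of amber_vial, red_vial_1, red_vial_2, green_vial below 0.03 m/s and ((x of red_vial_1 in the frame of left_tray_floor between -0.075 and 0.075 m and y of red_vial_1 in the frame of left_tray_floor between -0.04 and 0.04 m and z of red_vial_1 in the frame of left_tray_floor between -0.006 and 0.006 m) or (x of red_vial_1 in the frame of right_tray_floor between -0.075 and 0.075 m and y of red_vial_1 in the frame of right_tray_floor between -0.04 and 0.04 m and z of red_vial_1 in the frame of right_tray_floor between -0.006 and 0.006 m)) and ((x of red_vial_2 in the frame of left_tray_floor between -0.075 and 0.075 m and y of red_vial_2 in the frame of left_tray_floor between -0.04 and 0.04 m and z of red_vial_2 in the frame of left_tray_floor between -0.006 and 0.006 m) or (x of red_vial_2 in the frame of right_tray_floor between -0.075 and 0.075 m and y of red_vial_2 in the frame of right_tray_floor between -0.04 and 0.04 m and z of red_vial_2 in the frame of right_tray_floor between -0.006 and 0.006 m)) and ((x of green_vial in the frame of left_tray_floor between -0.075 and 0.075 m and y of green_vial in the frame of left_tray_floor between -0.04 and 0.04 m and z of green_vial in the frame of left_tray_floor between -0.006 and 0.006 m) or (x of green_vial in the frame of right_tray_floor between -0.075 and 0.075 m and y of green_vial in the frame of right_tray_floor between -0.04 and 0.04 m and z of green_vial in the frame of right_tray_floor between -0.006 and 0.006 m))); the robot touches nothing.
It fails at once if a vial is tipped over (by more than 0.6 rad) (angle between any of amber_vial, red_vial_1, red_vial_2, green_vial's own z axis and vertical above 0.6 rad).
It fails at once if a bystander (oximeter, plaster roll, syringe) is moved by more than 30 mm (distance of any of oximeter, plaster_roll, syringe from where it was at the start of the episode above 0.03 m).
It also fails if it takes over 61 s, if anything falls off the work surface, if the arm or the gripper's body presses on something with over 40 N, if the wrist force passes 120 N, or if a joint passes its speed limit or range.

## Working session

There is one attempt and no reset: what is moved stays moved. The work goes in short steps, Python scripts to look and compute and a tool call to move; the robot and the scene stay as the last step left them, time stands still between calls to the robot, and variables do not carry over. Pictures are saved under pics/ and viewed, at most 10 in all, crops included, and the job is handed in when it is done.

Besides the shell and the picture viewer there is one more tool, called after "Call:" as a command line: name --argument value ..., lists and objects as JSON in quotes. carry_out: Moves the arm, as the interface text tells. Its arguments: {"type":"object","properties":{"steps":{"type":"array","items":{"type":"array"}},"force":{"type":"number"}},"required":["steps"]}

```bash
mkdir -p pics; ls; cat > h.py <<'E'
import numpy as np,cv2
from scipy.spatial.transform import Rotation as R
from workcell import env
def rot(q): return R.from_quat([q[1],q[2],q[3],q[0]]).as_matrix()
def K(c): return np.array([[c['fx'],0,c['cx']],[0,c['fy'],c['cy']],[0,0,1.]])
def ray(c,uv):
    p=cv2.undistortPoints(np.array([[uv]],float),K(c),np.array(c['D'],float))[0,0]
    return np.array(c['origin']),rot(c['orientation'])@np.array([p[0],-p[1],-1.])
def plane(c,uv,z):
    o,d=ray(c,uv); return o+d*(z-o[2])/d[2]
def dep(c,uv,z):
    o,d=ray(c,uv); return o+d*z
def shot(name,fn=None):
    im,d=env.read_camera(name)
    if fn: cv2.imwrite('pics/'+fn,im[:,:,::-1]); np.save('pics/'+fn+'.npy',d)
    return im,d
E
python3 - <<'E'
from h import *
print(env.hold_point_z); s=env.get_state(); print(s)
for n in('scene','top'):
    shot(n,n+'1.png'); print(n,env.get_calibration(n))
E
```

```text
pics
0.0187
{'clock': 0.0, 'joint_pos': array([-1.47360305e+00,  3.14028943e-01,  4.49476377e-02,  1.30359469e+00,
       -2.93765308e-05,  1.43121982e+00]), 'qvel': array([-7.11441447e-04,  3.15595274e-05, -1.53840236e-03, -6.17143346e-04,
       -5.68329409e-04,  3.42392192e-04]), 'tau': array([ 3.87271484e-04, -4.80622923e+01,  2.98534209e+01,  1.94789824e-02,
       -8.55444841e-05,  1.10518101e-05]), 'tcp_pos': array([ 0.13481182, -0.55837836,  0.20217987]), 'orientation': array([-9.39935570e-04,  9.93000248e-01,  1.18108523e-01,  5.23017832e-06]), 'wrist_force': array([ 0.61091321, -0.32137455, -0.93183071]), 'ft_torque': array([-0.02188646, -0.01516493,  0.02566102]), 'grip_force': 0.0, 'finger_gap': 0.08532492439618898}
scene {'fx': 376.0585805705631, 'fy': 376.0585805705631, 'cx': 319.48623843523, 'cy': 211.02926508750244, 'D': array([-0.00234479,  0.        ,  0.        ,  0.        ,  0.        ]), 'origin': array([-0.16271988,  0.36551849,  0.76011472]), 'orientation': array([-0.45183262, -0.21252882,  0.37202462,  0.78248097])}
top {'fx': 497.08172409272464, 'fy': 497.08172409272464, 'cx': 318.0982208751782, 'cy': 193.78605472575921, 'D': array([-0.13074007,  0.        ,  0.        ,  0.        ,  0.        ]), 'origin': array([ 0.32798369, -0.05483643,  1.48501019]), 'orientation': array([ 0.71215617,  0.05569474, -0.05349011, -0.69776105])}
```

View pics/scene1.png

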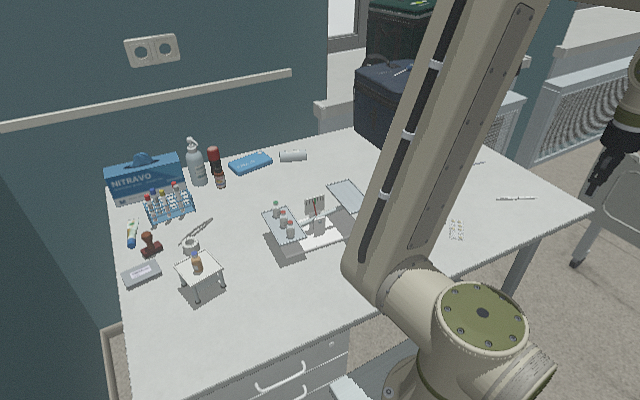

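View pics/top1.png

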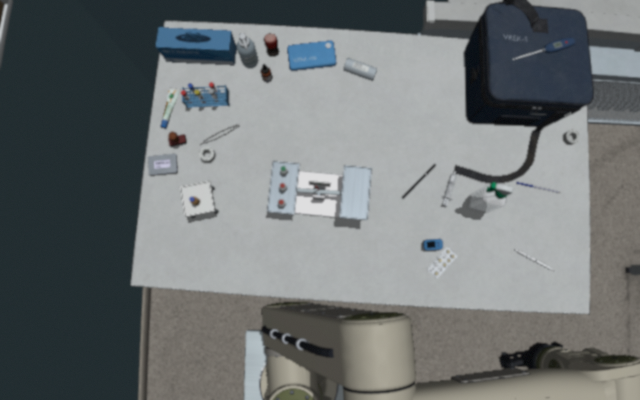

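The scene view shows amber on the stand at (197,262). The left tray at about (285,222) holds green, red and red. In the top view green is at (283,170), the reds at (282,187) and (281,203), and the right tray is at (356,192). Target: amber + green on the right, both reds on the left.

```bash
cat > m.py <<'E'
from h import *
def blobs(im,rng,roi,s=90,v=60,mn=4):
    hsv=cv2.cvtColor(im,cv2.COLOR_RGB2HSV); m=np.zeros(im.shape[:2],np.uint8)
    for a,b in rng: m|=cv2.inRange(hsv,(a,s,v),(b,255,255))
    k=np.zeros_like(m); x0,y0,x1,y1=roi; k[y0:y1,x0:x1]=m[y0:y1,x0:x1]
    n,l,st,c=cv2.connectedComponentsWithStats(k)
    return [(c[i],st[i]) for i in range(1,n) if st[i,4]>=mn]
COL={'g':[(40,95)],'r':[(0,10),(165,180)],'b':[(100,130)],'amber':[(8,28)]}
def tri(c1,u1,c2,u2):
    o1,d1=ray(c1,u1);o2,d2=ray(c2,u2)
    t=np.linalg.lstsq(np.c_[d1,-d2],o2-o1,rcond=None)[0]
    a=o1+d1*t[0];b=o2+d2*t[1]; return (a+b)/2,np.linalg.norm(a-b)
E
python3 - <<'E'
from m import *
ROI={'scene':[(250,190,310,250),(175,235,225,290)],'top':[(265,155,302,220),(175,178,218,222)]}
for n in('scene','top'):
    im=cv2.imread(f'pics/{n}1.png')[:,:,::-1].copy(); d=np.load(f'pics/{n}1.png.npy'); c=env.get_calibration(n)
    for col,roi in (('g',0),('r',0),('b',1),('amber',1)):
        for ce,st in blobs(im,COL[col],ROI[n][roi],s=60):
            z=d[int(round(ce[1])),int(round(ce[0]))]
            print(n,col,ce.round(1),st,dep(c,ce,z).round(4))
c=env.get_calibration('top');d=np.load('pics/top1.png.npy')
# steel tray depth points: sample heights
def heights(roi):
    x0,y0,x1,y1=roi
    return np.array([[dep(c,(u,v),d[v,u])[2]*1000 for u in range(x0,x1,6)] for v in range(y0,y1,6)]).round(0)
print(heights((264,155,380,225)))
print(heights((176,178,220,222)))
a=cv2.imread('pics/top1.png')[150:230,170:385]; cv2.imwrite('pics/topc.png',cv2.resize(a,None,fx=3.7,fy=3.7,interpolation=cv2.INTER_CUBIC))
a=cv2.imread('pics/scene1.png')[170:310,165:375]; cv2.imwrite('pics/scc.png',cv2.resize(a,None,fx=3.8,fy=3.8,interpolation=cv2.INTER_CUBIC))
E
```

```text
scene g [275.3 202.1] [274 201   4   3   9] [0.6129 0.0555 0.1162]
scene r [282.5 211.6] [281 210   4   4  11] [0.5625 0.0577 0.1186]
scene r [289.8 221.7] [288 220   5   4  16] [0.516  0.0589 0.1183]
scene b [193.5 252.8] [191 251   6   5  23] [0.5166 0.3084 0.1296]
scene amber [197.  262.9] [191 256  12  16  91] [0.5053 0.3083 0.1058]
top g [282.8 168.2] [281 167   4   4  11] [0.6115 0.0521 0.119 ]
top r [282.2 185.5] [281 184   4   4  13] [0.5627 0.0526 0.1163]
top r [280.6 201.6] [279 200   4   4  15] [0.5161 0.0549 0.1233]
top b [191.5 198.9] [190 197   4   5  15] [ 0.328  -0.0548  1.485 ]
top amber [195.5 201.5] [193 199   6   6  23] [0.5132 0.2967 0.109 ]
[[  0.  -1.  -4.  -1.   0.  -0.  -7.  -1.  -1.   1.  -1.   2.  -3.   8.
   -1.   3.  -1.   1.  -3.   0.]
 [  3.   1.  71.  71.   2.  -0.  -3.   2.  -1.  -0.   2.   2.   2.  -3.
   -2.   3.  -1.   3.  -2.   3.]
 [ -3.   1.  73. 117.  67.  70.   3.  -2.  -4.   1.  -1.  -4.   5.   2.
   98. 104. 100. 108.   4.  -5.]
 [  2.  -2.  69.  91.  67.  72.  10.   9.  17.  11.  14.   7.   1.  -1.
  104. 100. 108. 108.  -1.  -4.]
 [ -4.   
[... 476 characters left out ...]
. 101.
  102. 104. 104. 100.   7.   3.]
 [  2.  69.  68.  77.  66.  79.  13.   8.  18.  12.  16.  14.  12. 100.
  107. 102. 103. 108.  -1.   5.]
 [  3.  -3.   1.   1.   4.   4.  -1.   0.  -3.  10.   9.  19.  11. 111.
  106. 102. 103. 104.  -1.  -3.]
 [ -5.   1.   1.  -3.   7.  -1.   1.  -1.   1.   1.   2.  -0.  -4.   5.
    1.  -1.  -0.   2.   9.   3.]]
[[  5.  -1.  -0.   3.   6.  -2.  -1.  -4.]
 [  3.   2.   4.  78.  70.  67.  -2.  -3.]
 [ -4.  72.  72.  72.  69.  69.   3.   3.]
 [  0.  75.  71. 110.  73.  71.  70.   3.]
 [ -0.  81.  66. 113.  76.  71.  75.  -2.]
 [  3.   0.  73.  74.  70.  71.  72.   3.]
 [  6.  -2.  69.  75.   3.   0.  -5.  -5.]
 [  1.  -2.  -2.  -3.   6.   5.   0.   4.]]
```

View pics/topc.png

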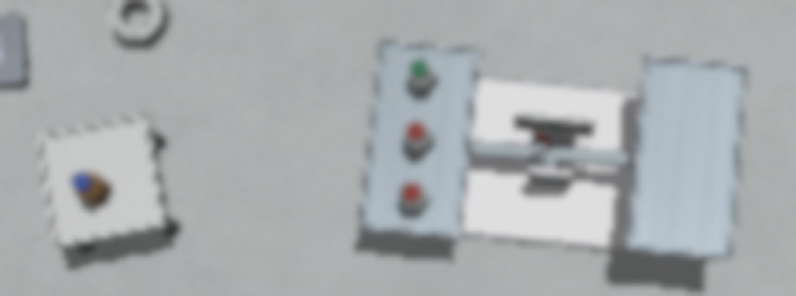

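View pics/scc.png

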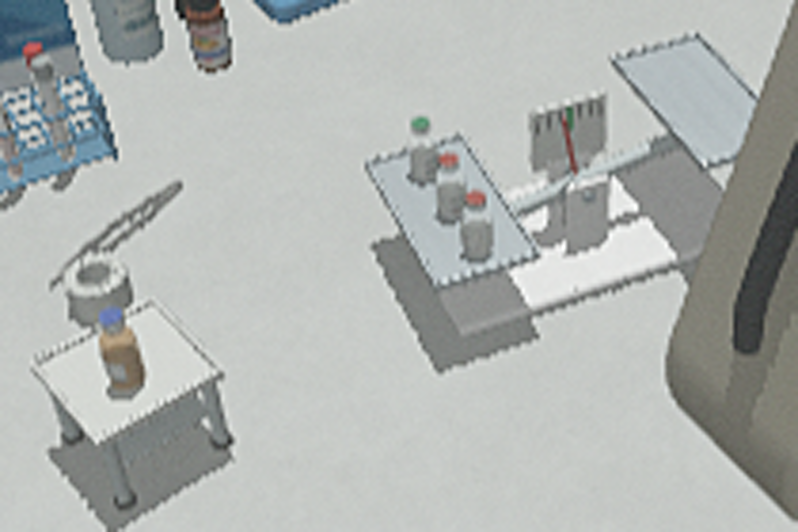

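```bash
python3 - <<'E'
from m import *
cs,ct=env.get_calibration('scene'),env.get_calibration('top')
for n,a,b in (('g',(275.3,202.1),(282.8,168.2)),('r1',(282.5,211.6),(282.2,185.5)),('r2',(289.8,221.7),(280.6,201.6)),('blue',(193.5,252.8),(191.5,198.9))):
    p,e=tri(cs,a,ct,b); print(n,p.round(4),e.round(4))
d=np.load('pics/top1.png.npy')
H=np.array([[dep(ct,(u,v),d[v,u]) for u in range(640)] for v in range(230)])
for nm,(x0,x1,y0,y1),(lo,hi) in (('L',(260,305,150,225),(.055,.085)),('R',(325,380,150,230),(.09,.118)),('S',(172,222,176,225),(.055,.09))):
    m=np.zeros((230,640),np.uint8); s=H[y0:y1,x0:x1,2]; m[y0:y1,x0:x1]=(s>lo)&(s<hi)
    m=cv2.morphologyEx(m,cv2.MORPH_OPEN,np.ones((9,9)) if nm=='R' else np.ones((5,5)))
    P=H[m>0]; r=cv2.minAreaRect(P[:,:2].astype(np.float32)*1000); print(nm,r,np.median(P[:,2]).round(4))
# amber vial blob points in scene: body
s=env.get_state(); M=rot(s['orientation']); print('tool x,y',M[:,0].round(3),M[:,1].round(3))
for nm,(u,v) in (('ox',(432,244)),('plaster',(207,155)),('syr',(448,188))): print(nm,H[v,u].round(3) if v<230 else dep(ct,(u,v),d[v,u]).round(3))
E
```

```text
g [0.613  0.0539 0.1152] 0.0032
r1 [0.5638 0.0545 0.1161] 0.0047
r2 [0.5179 0.0567 0.1157] 0.0027
blue [0.5189 0.3062 0.1262] 0.0043
L ((566.65185546875, 52.75321578979492), (80.64083862304688, 150.9444580078125), 85.75688934326172) 0.0711
R ((550.9378662109375, -153.5799102783203), (80.06394958496094, 150.2588653564453), 86.1313705444336) 0.1043
S ((527.6472778320312, 302.82635498046875), (91.99211883544922, 91.24525451660156), 12.573039054870605) 0.0712
tool x,y [0.972 0.235 0.   ] [ 0.235 -0.972 -0.002]
ox [ 0.412 -0.384  0.037]
plaster [0.673 0.297 0.003]
syr [ 0.582 -0.44   0.018]
```

Call:
carry_out --steps '[[[0,0,5],[4.7,-3.7,-1],110],[[0,0,10],[9.4,-7.5,-2],110],[[0,0,15],[14.1,-11.2,-3],110],[[0,0,17.9],[18.8,-14.9,-4],110],[[0,0,17.9],[23.5,-18.7,-4],110],[[0,0,17.9],[28.2,-22.4,-4],110],[[0,0,17.9],[32.9,-26.1,-4],110],[[0,0,17.9],[37.6,-29.9,-4],110]]' --force 25

```text
clock: 1.1
tcp_pos: [0.4311, -0.1784, 0.2429]
orientation: [0.0, 0.999, -0.038, -0.0]
wrist_force: [0.4, -1.1, 0.0]
finger_gap: 0.0485
grip_force: 0.0
```

Call:
carry_out --steps '[[[0,0,0],[3.3,-4.9,0],110],[[0,0,0],[6.6,-9.8,0],110],[[0,0,0],[9.8,-14.7,0],110],[[0,0,0],[13.1,-19.6,2],110],[[0,0,0],[16.4,-24.5,5],110],[[0,0,0],[16.4,-24.5,9.5],110],[[0,0,0],[16.4,-24.5,11],110],[[0,0,0],[16.4,-24.5,11],110]]'

```text
clock: 2.1
tcp_pos: [0.6105, 0.0435, 0.1322]
orientation: [-0.003, 1.0, -0.031, -0.001]
wrist_force: [0.4, 0.3, 1.3]
finger_gap: 0.0485
grip_force: 0.0
```

```bash
python3 - <<'E'
from m import *
im,d=shot('scene','s2.png'); print(env.get_state()['tcp_pos'])
cs=env.get_calibration('scene')
for ce,st in blobs(im,COL['g'],(250,190,310,250),s=60): print(ce,st)
print(cv2.imwrite('pics/s2c.png',cv2.resize(im[130:270,200:400,::-1],None,fx=4,fy=4,interpolation=cv2.INTER_CUBIC)))
E
```

```text
[0.61170469 0.04326069 0.13390046]
True
```

View pics/s2c.png

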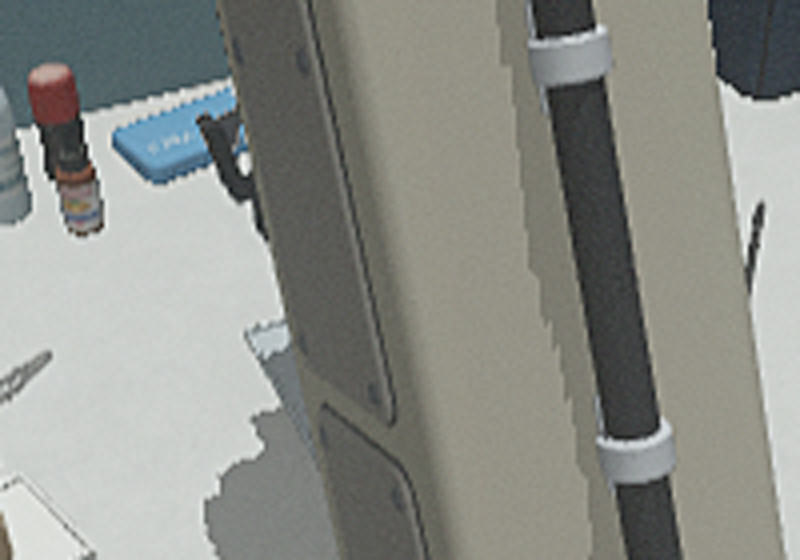

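The arm hides the tray from the scene camera: all it shows is the forearm over x 255–400. I'll let it settle and read the pose.

Call:
carry_out --steps '[[[0,0,0],[0,0,0],110],[[0,0,0],[0,0,0],110],[[0,0,0],[0,0,0],110],[[0,0,0],[0,0,0],110],[[0,0,0],[0,0,0],110],[[0,0,0],[0,0,0],110],[[0,0,0],[0,0,0],110],[[0,0,0],[0,0,0],110]]'

```text
clock: 3.15
tcp_pos: [0.6118, 0.0439, 0.133]
orientation: [-0.003, 1.0, -0.031, -0.0]
wrist_force: [-0.8, -0.8, 0.1]
finger_gap: 0.0488
grip_force: 0.0
```

```bash
python3 - <<'E'
from m import *
s=env.get_state(); print(s['tcp_pos'],s['orientation'],s['joint_pos'].round(3))
im,d=shot('top','t2.png'); cv2.imwrite('pics/t2c.png',cv2.resize(im[120:260,220:420,::-1],None,fx=4,fy=4,interpolation=cv2.INTER_CUBIC))
E
```

```text
[0.61175114 0.04386825 0.1329751 ] [-3.19471101e-03  9.99519469e-01 -3.08322160e-02 -4.66710916e-06] [-0.063  0.414  0.019  1.176  0.006  3.141]
```

View pics/t2c.png

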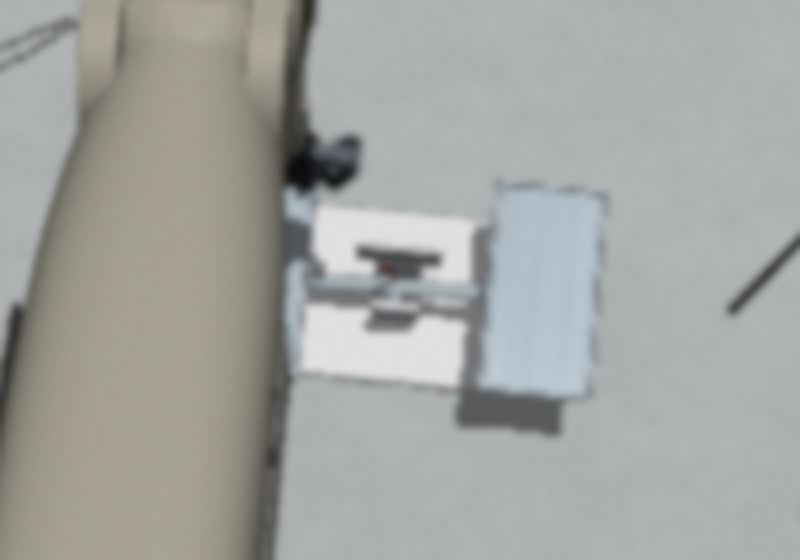

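The top view shows the right tray at (545,290) in the crop, clear of the arm; the vials are hidden. Joint 6 is at its limit (3.141), so I'll turn the tool back about 12° and correct.

Call:
carry_out --steps '[[[0,0,-6],[0,0,0],110],[[0,0,-12],[0,0,0],110],[[0,0,-12],[0,-0.5,0],110],[[0,0,-12],[0.1,-1,0],110],[[0,0,-12],[0.1,-1,0],110],[[0,0,-12],[0.1,-1,0],110],[[0,0,-12],[0.1,-1,0],110],[[0,0,-12],[0.1,-1,0],110]]'

```text
clock: 4.2
tcp_pos: [0.6134, 0.0536, 0.1331]
orientation: [-0.003, 0.997, 0.074, 0.0]
wrist_force: [0.4, 0.3, 0.9]
finger_gap: 0.0484
grip_force: 0.0
```

Call:
carry_out --steps '[[[0,0,0],[0,0,1.5],110],[[0,0,0],[0,0,3],110],[[0,0,0],[0,0,4.5],110],[[0,0,0],[0,0,5.2],110],[[0,0,0],[0,0,5.2],170],[[0,0,0],[0,0,5.2],230],[[0,0,0],[0,0,5.2],230],[[0,0,0],[0,0,5.2],230]]' --force 25

```text
clock: 5.2
tcp_pos: [0.6138, 0.0541, 0.0816]
orientation: [-0.003, 0.997, 0.074, 0.001]
wrist_force: [-0.0, -0.9, -0.1]
finger_gap: 0.0195
grip_force: 24.4
```

Call:
carry_out --steps '[[[0,0,0],[0,0,-2],230],[[0,0,0],[0,0,-5.5],230],[[0,0,0],[0,0,-10],230],[[0,0,0],[-1.2,4,-10],230],[[0,0,3],[-2.5,8.1,-10],230],[[0,0,6],[-3.8,12.2,-10],230],[[0,0,9],[-5.1,16.3,-10],230],[[0,0,12.8],[-6.35,20.3,-10],230]]'

```text
clock: 6.2
tcp_pos: [0.5802, -0.158, 0.1801]
orientation: [-0.003, 0.999, -0.039, 0.0]
wrist_force: [-0.2, -0.2, -0.7]
finger_gap: 0.0192
grip_force: 24.5
```

```bash
python3 - <<'E'
from m import *
print(env.get_state()['tcp_pos'])
im,d=shot('scene','s3.png'); 
cv2.imwrite('pics/s3c.png',cv2.resize(im[150:290,220:420,::-1],None,fx=4,fy=4,interpolation=cv2.INTER_CUBIC))
E
```

```text
[ 0.58020989 -0.15804481  0.18012459]
```

View pics/s3c.png

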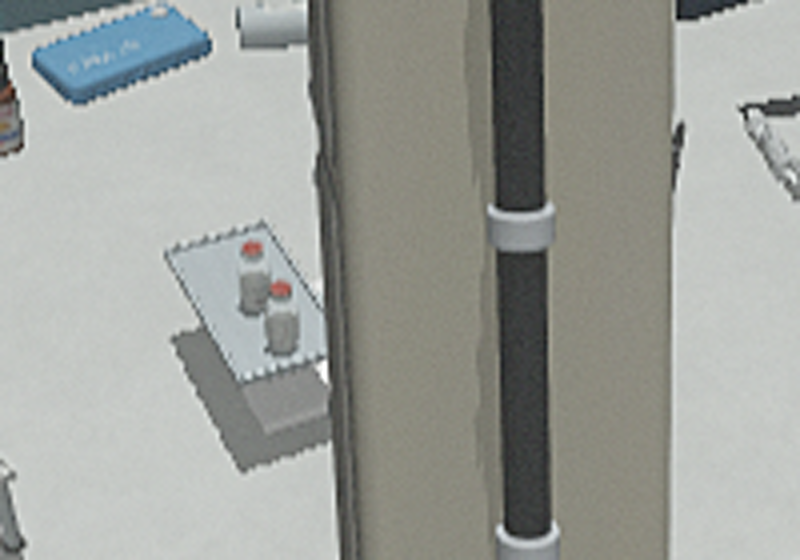

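The two reds stand at about (252,280) and (282,325), and green has left the left tray. Lowering onto the right tray.

Call:
carry_out --steps '[[[0,0,0],[0,0,2],230],[[0,0,0],[0,0,4],230],[[0,0,0],[0,0,5.5],230],[[0,0,0],[0,0,6.2],230],[[0,0,0],[0,0,6.6],230],[[0,0,0],[0,0,6.6],230],[[0,0,0],[0,0,6.6],170],[[0,0,0],[0,0,6.6],110]]'

```text
clock: 7.25
tcp_pos: [0.5809, -0.1564, 0.1144]
orientation: [-0.003, 0.999, -0.038, 0.001]
wrist_force: [-0.2, 1.0, 0.4]
finger_gap: 0.0455
grip_force: 0.0
```

Call:
carry_out --steps '[[[0,0,0],[0,0,0],110],[[0,0,0],[0,0,-0.5],110],[[0,0,0],[0,0,-2],110],[[0,0,0],[0,0,-4.5],110],[[0,0,0],[0,0,-8],110],[[0,0,0],[0,0,-12],110],[[0,0,0],[-3,-4,-12],110],[[0,0,0],[-6,-8,-12],110]]'

```text
clock: 8.25
tcp_pos: [0.5269, -0.0725, 0.2361]
orientation: [-0.003, 0.999, -0.038, 0.001]
wrist_force: [0.1, 0.7, -0.4]
finger_gap: 0.0486
grip_force: 0.0
```

Call:
carry_out --steps '[[[0,0,-6],[-0.5,-5.4,0],110],[[0,0,-12],[-1.1,-10.8,0],110],[[0,0,-18],[-1.6,-16.2,0],110],[[0,0,-24],[-2.2,-21.6,0],110],[[0,0,-30],[-2.8,-27,1],110],[[0,0,-36],[-3.3,-32.4,2],110],[[0,0,-38],[-3.9,-37.5,4],110],[[0,0,-38],[-3.9,-37.5,5],110]]'

```text
clock: 9.25
tcp_pos: [0.5153, 0.3077, 0.1864]
orientation: [-0.003, 0.956, 0.292, 0.001]
wrist_force: [-0.3, -1.1, 0.5]
finger_gap: 0.0483
grip_force: 0.0
```

```bash
python3 - <<'E'
from m import *
s=env.get_state(); print(s['tcp_pos'],s['joint_pos'].round(3))
cs,ct=env.get_calibration('scene'),env.get_calibration('top')
print('cap plane', plane(ct,(191.5,198.9),.126), plane(cs,(193.5,252.8),.122))
im0=cv2.imread('pics/scene1.png')[:,:,::-1].copy()
im,d=shot('scene','s4.png'); t,_=shot('top','t4.png')
for n,i,roi in(('scene',im,(330,160,400,230)),('top',t,(330,155,385,225))):
    for ce,st in blobs(i,COL['g'],roi,s=60): print(n,ce,st,plane(env.get_calibration(n),ce,.149))
for ce,st in blobs(im,COL['b'],(165,225,235,290),s=60): print('b',ce,st)
cv2.imwrite('pics/s4c.png',cv2.resize(im[150:300,170:390,::-1],None,fx=3.6,fy=3.6,interpolation=cv2.INTER_CUBIC))
E
```

```text
[0.5152964  0.30774919 0.18643614] [0.401 0.364 0.078 1.281 0.006 2.95 ]
cap plane [0.51808495 0.30415058 0.126     ] [0.52476936 0.30773182 0.122     ]
top [358.36363636 178.90909091] [357 178   4   3  11] [ 0.57950059 -0.15777528  0.149     ]
b [193.5625 252.625 ] [191 251   6   4  16]
```

View pics/s4c.png

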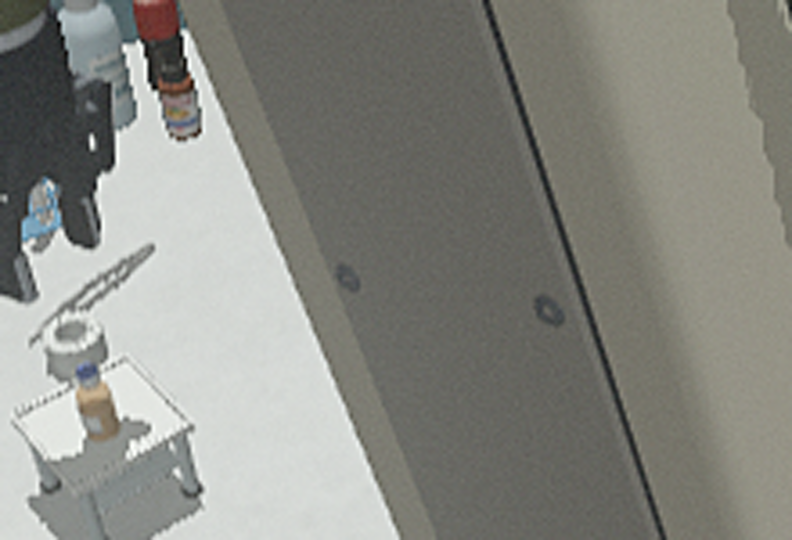

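Green stands on the right tray at (0.580, -0.158), and amber is upright under the gripper at (97,405) in the crop. Grasping it.

Call:
carry_out --steps '[[[0,0,0],[0.1,0.4,2.5],110],[[0,0,0],[0.1,0.4,5],110],[[0,0,0],[0.1,0.4,7.5],110],[[0,0,0],[0.1,0.4,9.2],110],[[0,0,0],[0.1,0.4,10.1],110],[[0,0,0],[0.1,0.4,10.1],170],[[0,0,0],[0.1,0.4,10.1],230],[[0,0,0],[0.1,0.4,10.1],230]]'

```text
clock: 10.35
tcp_pos: [0.52, 0.3024, 0.0867]
orientation: [-0.003, 0.957, 0.29, 0.002]
wrist_force: [0.7, -0.7, 0.6]
finger_gap: 0.0208
grip_force: 24.5
```

Call:
carry_out --steps '[[[0,0,0],[0,0,0],230],[[0,0,0],[0,0,0],230],[[0,0,0],[0,0,-1],230],[[0,0,0],[0,0,-3],230],[[0,0,0],[0,0,-6],230],[[0,0,0],[0,0,-10],230],[[0,0,0],[0,0,-13],230],[[0,0,0],[0,0,-13],230]]'

```text
clock: 11.35
tcp_pos: [0.5204, 0.3023, 0.2186]
orientation: [-0.003, 0.957, 0.29, 0.003]
wrist_force: [0.5, -0.1, -1.0]
finger_gap: 0.0203
grip_force: 24.4
```

Call:
carry_out --steps '[[[0,0,4],[-2,3,0],230],[[0,0,9],[-5.5,8.2,0],230],[[0,0,14],[-9.2,13.8,0],230],[[0,0,19],[-12.9,19.3,0],230],[[0,0,24],[-16.6,24.9,0],230],[[0,0,29],[-20.3,30.4,0],230],[[0,0,34],[-23.2,34.8,0],230],[[0,0,38],[-25.15,37.7,0],230]]'

```text
clock: 12.35
tcp_pos: [0.5177, -0.1539, 0.2113]
orientation: [-0.004, 0.999, -0.04, -0.001]
wrist_force: [0.7, 0.7, 0.0]
finger_gap: 0.0202
grip_force: 24.5
```

Call:
carry_out --steps '[[[0,0,0],[0.3,-0.2,1.5],230],[[0,0,0],[0.3,-0.2,3],230],[[0,0,0],[0.3,-0.2,4.5],230],[[0,0,0],[0.3,-0.2,6],230],[[0,0,0],[0.3,-0.2,7],230],[[0,0,0],[0.3,-0.2,8],230],[[0,0,0],[0.3,-0.2,8.3],230],[[0,0,0],[0.3,-0.2,8.3],230]]'

```text
clock: 13.35
tcp_pos: [0.5221, -0.1494, 0.1299]
orientation: [-0.003, 0.999, -0.038, 0.0]
wrist_force: [0.7, -0.6, -0.4]
finger_gap: 0.0205
grip_force: 24.5
```

Call:
carry_out --steps '[[[0,0,0],[0,0,0.4],230],[[0,0,0],[0,0,0.8],230],[[0,0,0],[0,0,1.2],230],[[0,0,0],[0,0,1.5],230],[[0,0,0],[0,0,1.8],230],[[0,0,0],[0,0,2.1],230],[[0,0,0],[0,0,2.4],230],[[0,0,0],[0,0,2.65],230]]'

```text
clock: 14.35
tcp_pos: [0.5221, -0.1493, 0.1032]
orientation: [-0.003, 0.999, -0.038, 0.0]
wrist_force: [0.0, -1.1, 0.0]
finger_gap: 0.0204
grip_force: 24.6
```

Call:
carry_out --steps '[[[0,0,0],[0,0,0],230],[[0,0,0],[0,0,0],230],[[0,0,0],[0,0,0],190],[[0,0,0],[0,0,0],150],[[0,0,0],[0,0,0],110],[[0,0,0],[0,0,0],110],[[0,0,0],[0,0,0],110],[[0,0,0],[0,0,0],110]]'

```text
clock: 15.35
tcp_pos: [0.522, -0.1492, 0.1033]
orientation: [-0.003, 0.999, -0.038, 0.0]
wrist_force: [0.1, 0.6, -1.2]
finger_gap: 0.0485
grip_force: 0.0
```

Call:
carry_out --steps '[[[0,0,0],[0,0,-0.5],110],[[0,0,0],[0,0,-1.5],110],[[0,0,0],[0,0,-4],110],[[0,0,0],[0,0,-8],110],[[0,0,0],[0,0,-12],110],[[0,0,0],[-2,5,-14],110],[[0,0,0],[-5,10,-14],110],[[0,0,0],[-8,15,-14],110]]'

```text
clock: 16.35
tcp_pos: [0.4304, -0.2951, 0.2438]
orientation: [-0.002, 0.999, -0.037, 0.001]
wrist_force: [0.7, -0.8, -1.2]
finger_gap: 0.0487
grip_force: 0.0
```

Call:
carry_out --steps '[[[0,0,0],[-3,5,0],110],[[0,0,0],[-6,10,0],110],[[0,0,0],[-9,15,0],110],[[0,0,0],[-12,20,0],110],[[0,0,0],[-15,25,0],110],[[0,0,0],[-15,25,0],110],[[0,0,0],[-15,25,0],110],[[0,0,0],[-15,25,0],110]]'

```text
clock: 17.35
tcp_pos: [0.2633, -0.5306, 0.2414]
orientation: [-0.003, 0.999, -0.037, 0.0]
wrist_force: [-0.3, 0.4, 0.3]
finger_gap: 0.0484
grip_force: 0.0
```

```bash
python3 - <<'E'
from m import *
im,d=shot('scene','s5.png'); t,dt=shot('top','t5.png'); ct=env.get_calibration('top')
for nm,(x0,x1,y0,y1) in (('L',(272,276,172,200)),('R',(345,348,175,205))):
    print(nm,np.median([dep(ct,(u,v),dt[v,u])[2] for u in range(x0,x1) for v in range(y0,y1)]))
a=cv2.resize(im[170:270,240:400,::-1],None,fx=4,fy=4,interpolation=cv2.INTER_CUBIC)
b=cv2.resize(t[150:225,260:380,::-1],(320,200),interpolation=cv2.INTER_CUBIC)
o=np.zeros((600,640,3),np.uint8);o[:400]=a;o[400:,:320]=b;cv2.imwrite('pics/s5c.png',o)
E
```

```text
L 0.08703802518452586
R 0.0882755073656698
```

View pics/s5c.png

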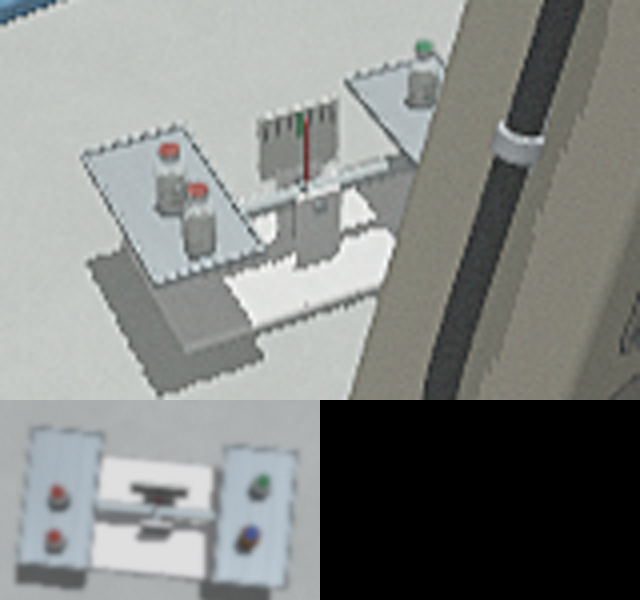

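All four vials stand: reds at (58,498) and (55,540), green at (260,487) and amber at (248,538) in the top inset. The needle is at the green band (303,120), and the two trays are level within about 1 mm.

```bash
python3 -c "
from workcell import env
print(env.hand_in())"
```

```text
the job is handed in; nothing more can be done
None
```

I handed the job in with the balance level: the needle was at the green band and the trays matched within about 1 mm. The amber and green vials stood on the right tray and the two red vials on the left, after about 17 s of the 61 s. The hand-in returned no verdict.

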